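Wedge the rocking last stand

TASK

The iron shoe-last stand rocks because one of its four feet is short. Using only your fingertips and lifting nothing, push the thin end of the wooden wedge under the short foot, the one it already faces, until the wedge is snug and the stand can no longer rock, without shoving the stand along. Then press firmly down, for about a second, on the end of the stand's arm above the wedged foot to prove that it stays level, and let go, leaving the wedge in place and the other things on the bench alone.

Things in the scene. Friction and masses are not known exactly. Their poses are not given: they have to be found in the camera images.
- stand: Iron shoe-last stand, 2.6 kg, loose. Base: level cross of two bars 200 mm long, 32 wide, underside 30 and top 44 mm above the bench, arm ends 40 mm discs; under each, 100 mm from the middle, a domed foot of 13 mm radius. Three stand on the bench; the one on the -x arm is 10 mm short and hangs clear. Origin: bench level under the middle of the cross; x points away from the short foot, z up.
- stand_post (a point): Top of the stand's round post (44 mm across, 150 mm high, 20 mm from the cross's middle towards the stand's +x). It carries a grey-green plastic shoe last, sole up, 157 to 247 mm high, 76 mm wide, lying along the stand's y axis (76 mm behind to 142 mm ahead of the post).
- short_foot (a point): Lowest point of the short domed foot, 10 mm above the bench while the stand is level. Unwedged, some 2 to 3 N down on this arm tips the stand by about 0.1 rad until this foot strikes the bench; released, it tips back.
- press_spot (a point): Centre of the top face of the arm end right above the short foot, 44 mm above the bench: the place to press (fingertip within about 20 mm of it). The post's near side is 98 mm from it, the last's 82 mm. The iron is rigid; about 10 N is a firm press.
- wedge: Loose wooden wedge, 35 g, flat on the bench before the short arm, thin end (+x) roughly to the foot: 80 mm long, 50 wide, top sloping from 18 mm high (-x) to 2 mm (+x). Origin: centre of its underside, 10 mm thick there, so it is snug with the short foot over its middle. It slides under 0.5 N; once snug the force climbs steeply: 5 N is enough, much more shoves the stand. Left alone, it stays.
- wedge_tail (a point): Middle of the wedge's upright thick end face (50 mm wide, 18 mm high), 9 mm above the bench, 40 mm from the wedge's origin along its -x axis: the face to push on.
- jar: Amber glass jar with black lid, 60 mm across, 60 mm high; leave alone. Origin: centre of its underside.
- punch: Steel leather punch standing upright, 20 mm across at its foot, 75 mm high; leave alone. Origin: centre of its underside.
- nail_box: Open cardboard box of staples, 120 x 90 x 45 mm; leave alone. Origin: centre of its underside.

How it is judged:
By the outcome, as a careful person would: the job done as asked, in the order asked, and still so for the second after the job is handed in, with the robot touching nothing.
It also fails if it takes over 53 s, if anything falls off the work surface, if the arm or the gripper's body presses on something with over 40 N, if the wrist force passes 120 N, or if a joint passes its speed limit or range.

ROBOT

A 6-joint arm with a two-finger parallel gripper is mounted at the origin on the work surface. World frame = base frame: x ahead of the robot, y to its left, z up, the work surface at z = 0. Lengths are in m, angles in rad, forces in N, time in s.
With the tool pointing down it reaches from about 0.425 to 0.95 m from the base axis. Payload 3.5 kg.
Tool frame: the origin (TCP) lies at the very end of the fingers, on their centre line; the grasp point (between the pads) lies 19 mm behind it; z points along the fingers, y is the line along which they close (so a half turn about z gives the same grasp; the last joint's range is limited). The gripper opens to 85 mm and grips with 20 to 120 N. Pads are 22 mm wide; open, the fingers measure 114 mm over their backs; the gripper's body (76 mm by 85 mm) begins 54 mm behind the grasp point. The pads swing forward as they close: fully open they stand 13 mm farther back than shut.
Start: joints at [1.037, 0.286, 1.577, -0, 1.279, -0.15], TCP at [0.253, 0.626, 0.231] pointing down, gripper open.
Joint ranges: [-2.77, 2.77], [-0.9, 2.22], [0.21, 2.48], [-1.53, 4.67], [0.24, 2.81], [-2.84, 2.84]. Speed limits (rad/s): [2.79, 2.79, 3.14, 3.14, 3.14, 3.14].

INTERFACE

Orientations are given as a unit quaternion [x, y, z, w].
In Python, from plant import ctrl gives the robot as it stands.
- The arm moves only by the tool carry_out, never from a script. Its argument "deltas" is one flat list of numbers, 6 for each row, row after row: the shift along the tool's x, y, z in m, then the turn, a rotation vector about the tool's x, y, z in rad. A call has 1 to 5 rows; each row is the pose to reach, as a shift and turn from the pose commanded when the call began, along the tool's axes at that moment; what a row does not reach only later rows make up. A row lasts 1/8 s, in which the tool goes at most 62.5 mm and 10.7 degrees, less where a joint would pass 70% of its speed; a pose out of reach is approached as far as the arm can. A call with a gripper value outside its range is refused whole. "grip" is the opening in per cent of the stroke, from 0 (shut) to 100 (fully open), set as the call begins (left out, the last holds). The fingers move at their own pace and stop on an object; "grip_force" is the grip in N (left out, the last holds). Time passes only in rows, so rows that repeat a pose let the fingers close. It gives the time, the measured TCP pose, the force, the opening and the grip force at its end, in the units of the state.
- ctrl.get_state(): the state, without advancing time (a new reading comes with each control period).
- ctrl.read_camera(name): name is "scene" or "top" or "wrist"; returns (picture, depth): 420x560x3 uint8, red, green, blue; 420x560 float32, m along the optical axis (not along the pixel's ray), 0 where there is no reading.
- ctrl.camera_model(name): a dict with "intrinsics" (3x3 intrinsics, pixels), "extrinsics" (4x4, takes a point from world to camera coordinates); the wrist camera has in their place "hand_eye" (4x4, takes a point from camera to tool coordinates, whose origin is the TCP and whose axes are the flange's). Camera axes: x right, y down, z forward; pixel columns grow to the right and rows downward; lengths in m; the calibration is good to about 2 mm. A picture is of the moment at which its call begins: read the wrist's pose just before it. camera_model takes no time and is no camera call.
- ctrl.sign_off(): hands the job in; it is judged then, once.
Trained networks look in the newest picture that a camera, given by its name, has taken for a name from the list of things; names that differ only in an ending like _2 or _b are one class to them, and where a whole thing is asked for, a point or a joint stands for the part that bears it (a point fixed in the world has none). Each returns a list of dicts, best first, with "score" (0 to 1); they miss things now and then, are a little off and sometimes report something else, mostly with a low value. They report only what shows in the picture. A call takes as long as a camera call.
- ctrl.find_in(camera, query): "uv" ([column, row] in pixels, amid what is visible of it).
The state is a dict: "time": time; "qpos": joint angles; "dq": joint speeds; "joint_efforts": joint torques, N m; "eef_pos": TCP position; "tcp_rot": TCP orientation; "contact_force": force on the tool from outside, world axes, zero at the start; "wrist_torque": the same for the moment, N m; "opening": opening from 0.0 (shut) to 1.0 (fully open); "finger_force": force on a finger pad.
Only numpy, scipy, OpenCV 4.12 (cv2) and the standard library are available. Lean on these libraries where they do the work, as an engineer would, in place of code of your own. Each camera call takes 0.05 s, during which the arm holds its last target. There are 200 camera calls.

## Working session

There is one attempt and no reset: what is moved stays moved. The work goes in short steps, Python scripts to look and compute and a tool call to move; the robot and the scene stay as the last step left them, time stands still between calls to the robot, and variables do not carry over. Pictures are saved under pics/ and viewed, at most 10 in all, crops included, and the job is handed in when it is done.

Besides the shell and the picture viewer there is one more tool, called after "Emit:" as name(argument=value, ...) on one line, values as JSON. carry_out: Moves the arm, as the interface text tells. Its arguments: {"type":"object","properties":{"deltas":{"type":"array"},"grip":{"type":"number"},"grip_force":{"type":"number"}},"required":["deltas"]}

```bash
mkdir -p pics; ls; cat > h.py <<'E'
import numpy as np,cv2
from plant import ctrl
from scipy.spatial.transform import Rotation as R
def cam(name):
    m=ctrl.camera_model(name);K=np.array(m["intrinsics"])
    if name=="wrist":
        s=ctrl.get_state();T=np.eye(4);T[:3,:3]=R.from_quat(s["tcp_rot"]).as_matrix();T[:3,3]=s["eef_pos"]
        W=T@np.array(m["hand_eye"])
    else: W=np.linalg.inv(np.array(m["extrinsics"]))
    p,d=ctrl.read_camera(name)
    v,u=np.mgrid[:420,:560]
    c=np.stack([(u-K[0,2])/K[0,0]*d,(v-K[1,2])/K[1,1]*d,d],-1)
    X=c@W[:3,:3].T+W[:3,3]; X[d==0]=np.nan
    return p,d,X,K,W
def save(p,f): cv2.imwrite("pics/"+f,p[:,:,::-1])
E
python3 - <<'E'
from h import *
s=ctrl.get_state();print(s)
for n in("top","scene"):
    p,d,X,K,W=cam(n);save(p,n+"1.png");np.savez(n+".npz",p=p,X=X,K=K,W=W)
    print(n,W[:3,3].round(3))
    for q in("stand","wedge","short_foot","press_spot","wedge_tail","jar","punch","nail_box","stand_post"):
        for r in ctrl.find_in(n,q)[:2]:
            u,v=map(int,r["uv"]);print(q,r["uv"],round(r["score"],2),X[v,u].round(3))
E
```

```text
pics
{'time': 0.0, 'qpos': array([ 1.03701696e+00,  2.87188486e-01,  1.57818428e+00, -1.47978124e-05,
        1.27864026e+00, -1.49980063e-01]), 'dq': array([ 9.67083148e-05,  4.44298341e-04,  4.39413455e-04,  9.68260349e-05,
       -1.13444615e-03,  5.82067576e-04]), 'joint_efforts': array([-1.32996804e-03, -4.05986953e+01, -2.92622995e+01, -1.94421996e-04,
        5.87987801e-03,  4.62328458e-06]), 'eef_pos': array([0.25236935, 0.62532366, 0.22992805]), 'tcp_rot': array([ 1.90721782e-01,  9.81643386e-01, -1.14252390e-03, -3.99052919e-04]), 'contact_force': array([0.14589105, 1.02645706, 1.40625003]), 'wrist_torque': array([-0.04613817,  0.00232194, -0.00122208]), 'finger_force': 0.0, 'opening': 0.9995001224828982}
top [ 0.527 -0.045  0.818]
stand [230.4, 136.5] 0.84 [0.703 0.023 0.247]
wedge [229.3, 256.3] 0.72 [0.518 0.049 0.006]
press_spot [229.9, 136.1] 0.78 [0.703 0.024 0.246]
wedge_tail [225.8, 255.6] 0.78 [0.52  0.057 0.009]
wedge_tail [228.9, 134.6] 0.64 [0.706 0.026 0.247]
jar [299.7, 280.0] 0.6 [ 0.473 -0.094  0.059]
punch [311.6, 240.7] 0.61 [ 0.55  -0.117  0.075]
punch [226.0, 135.8] 0.49 [0.706 0.029 0.244]
nail_box [134.1, 218.0] 0.81 [0.596 0.246 0.021]
stand_post [231.1, 137.2] 0.58 [0.702 0.021 0.247]
stand_post [227.3, 255.4] 0.21 [0.521 0.053 0.009]
scene [ 1.184 -0.542  0.771]
stand [346.2, 208.1] 0.67 [ 0.735 -0.004  0.19 ]
wedge [282.4, 211.9] 0.92 [0.511 0.05  0.013]
short_foot [341.9, 207.9] 0.67 [ 0.732 -0.013  0.196]
press_spot [345.0, 207.6] 0.68 [ 0.734 -0.005  0.193]
wedge_tail [286.8, 217.3] 0.82 [0.529 0.046 0.01 ]
jar [213.3, 223.5] 0.62 [ 0.491 -0.116  0.064]
punch [232.5, 245.0] 0.75 [ 0.552 -0.116  0.047]
nail_box [386.8, 196.8] 0.56 [0.649 0.231 0.039]
```

View pics/top1.png

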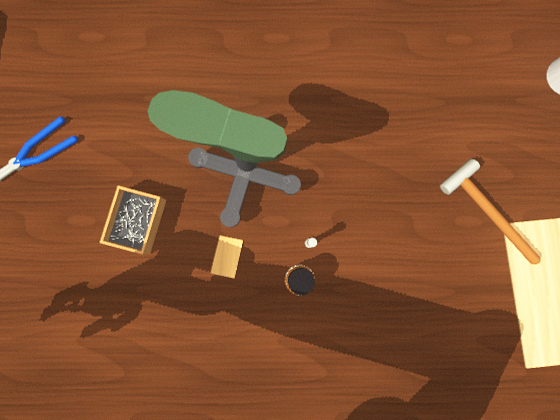

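```bash
python3 - <<'E'
from h import *
Z=np.load("top.npz");p,X=Z["p"],Z["X"]
x,y,z=X[...,0],X[...,1],X[...,2]
# iron base top 
m=(z>0.036)&(z<0.052)&(x>0.5)&(x<0.85)&(abs(y-0.03)<0.15)
n,l,st,c=cv2.connectedComponentsWithStats(m.astype(np.uint8))
for i in range(1,n):
    if st[i,4]>60: q=X[l==i];print("base",st[i],q.mean(0).round(3),q.min(0).round(3),q.max(0).round(3))
m=(z>0.15)
print("last",X[m].min(0),X[m].max(0),np.median(X[m],0),cv2.minAreaRect((X[m][:,:2]*1000).astype(np.float32)))
crop=p[180:320,160:340];m=(abs(x-.51)<.07)&(abs(y-.05)<.07)
cv2.imwrite("pics/crop1.png",cv2.resize(crop[:,:,::-1],None,fx=4,fy=4,interpolation=cv2.INTER_CUBIC))
E
```

```text
base [ 188  148  113   80 2540] [0.671 0.023 0.042] [ 0.577 -0.098  0.036] [0.74  0.133 0.051]
last [ 0.67087666 -0.06342616  0.15484481] [0.77500937 0.149946   0.2488449 ] [0.71861878 0.04439805 0.24533909] ((718.364501953125, 44.009559631347656), (217.8942108154297, 75.48332977294922), 70.21904754638672)
```

View pics/crop1.png

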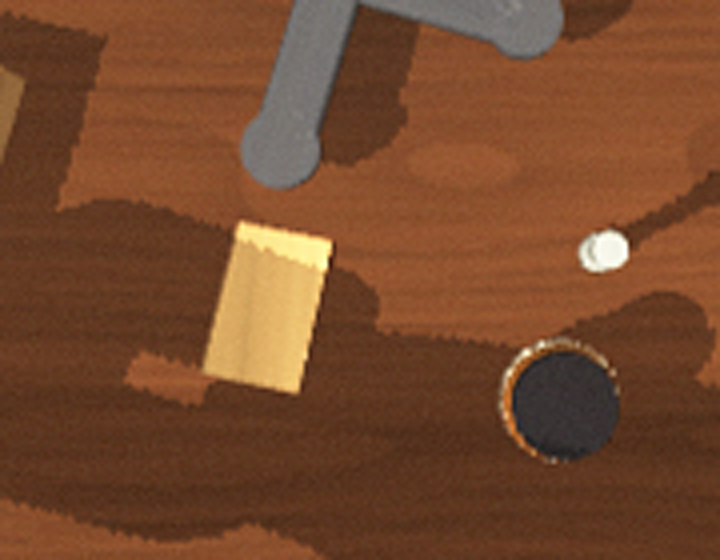

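```bash
python3 - <<'E'
from h import *
Z=np.load("top.npz");p,X,K,W=(Z[k] for k in("p","X","K","W"))
def ray(u,v,z):
    r=W[:3,:3]@np.array([(u-K[0,2])/K[0,0],(v-K[1,2])/K[1,1],1]);return W[:3,3]+r*(z-W[2,3])/r[2]
a,b=ray(219.5,235.25,.002),ray(243,240,.002);c,d=ray(234.75,278.25,.018),ray(210.75,273.25,.018)
print(a,b,c,d,np.linalg.norm(a-b),np.linalg.norm(c-d))
th=(a+b)/2;tk=(c+d)/2;e=(th-tk)[:2];print("thin",th,"thick",tk,np.linalg.norm(e),"yaw",np.degrees(np.arctan2(e[1],e[0])))
# stand fit: template match of base mask
x,y,z=X[...,0],X[...,1],X[...,2]
m=(z>0.036)&(z<0.052)&(x>0.5)&(x<0.85)&(abs(y-0.03)<0.15)
P=X[m][:,:2]
from scipy.optimize import minimize
def cost(q):
    t=q[2];D=(P-q[:2])@np.array([[np.cos(t),-np.sin(t)],[np.sin(t),np.cos(t)]])
    ax=np.abs(D)
    s=np.minimum(np.maximum(ax[:,0]-.1,ax[:,1]-.016),np.maximum(ax[:,1]-.1,ax[:,0]-.016))
    for ex in((.1,0),(-.1,0),(0,.1),(0,-.1)): s=np.minimum(s,np.hypot(*(D-ex).T)-.02)
    return np.mean(np.clip(s,0,.01)**2)*1e6
best=min((minimize(cost,[.68+dx,.02+dy,-.24+dt],method="Nelder-Mead",options=dict(xatol=1e-5,fatol=1e-6)) for dx in(-.01,.01) for dy in (-.01,.01) for dt in(-.1,.1)),key=lambda r:r.fun)
q=best.x;print("stand",q,np.degrees(q[2]),best.fun)
ux=np.array([np.cos(q[2]),np.sin(q[2])]);f=q[:2]-.1*ux;print("foot",f)
# disc end check
print("disc ray", ray(160+280/4,180+149/4,.044))
for n,u,v,zz in(("jar",299.7,280,.06),("punch",311.6,241,.075)):print(n,ray(u,v,zz))
w=e/np.linalg.norm(e);c0=(th+tk)[:2]/2;D=f-c0;print("wedge c",c0,"foot rel along,lat",D@w,D@np.array([-w[1],w[0]]))
E
```

```text
[0.56205824 0.0706945  0.002     ] [0.55215923 0.02072222 0.002     ] [0.47308604 0.03539194 0.018     ] [0.48314274 0.0849101  0.018     ] 0.05094329340912727 0.050529051503149756
thin [0.55710873 0.04570836 0.002     ] thick [0.47811439 0.06015102 0.018     ] 0.08030377926906936 yaw -10.361040573196417
stand [ 0.69326619  0.0169495  -0.28395456] -16.269397792944954 0.008180964213670578
foot [0.59727069 0.0449649 ]
disc ray [0.59672392 0.04419081 0.044     ]
jar [ 0.47282074 -0.09556206  0.06      ]
punch [ 0.54840662 -0.1178368   0.075     ]
wedge c [0.51761156 0.05292969] foot rel along,lat 0.07979267277195241 0.0064918027734207195
```

```bash
cat >> h.py <<'E'
def go(x,y,z,yaw=None):  # yaw (deg) = world heading opposite to tool x
    s=ctrl.get_state();r=R.from_quat(s["tcp_rot"])
    d=r.inv().apply(np.array([x,y,z])-s["eef_pos"])
    o=""
    if yaw is not None:
        t=np.radians(yaw);B=np.array([[-np.cos(t),-np.sin(t),0],[-np.sin(t),np.cos(t),0],[0,0,-1]]).T
        # columns: tool x, y, z in world
        X=np.array([-np.cos(t),-np.sin(t),0]);Zt=np.array([0,0,-1.]);B=np.stack([X,np.cross(Zt,X),Zt],1)
        o=(r.inv()*R.from_matrix(B)).as_rotvec().round(4)
    print("t",round(s["time"],2),"pos",s["eef_pos"].round(4),"F",s["contact_force"].round(1),"delta",d.round(4),o)
E
python3 - <<'E'
from h import *
print(np.array(ctrl.camera_model("wrist")["hand_eye"]).round(3))
go(.449,.065,.1,-10.4)
E
```

```text
[[-0.001 -0.959 -0.285  0.072]
 [ 1.    -0.001 -0.    -0.   ]
 [ 0.    -0.285  0.959 -0.142]
 [ 0.     0.     0.     1.   ]]
t 1.0 pos [0.2527 0.6259 0.2313] F [-0.5  0.4  0.1] delta [-0.392  -0.4466  0.1313] [ 0.      0.     -0.2023]
```

Emit:
carry_out(deltas=[-0.04, -0.045, 0, 0, 0, -0.02, -0.08, -0.09, 0, 0, 0, -0.04, -0.12, -0.135, 0, 0, 0, -0.06, -0.16, -0.18, 0, 0, 0, -0.08, -0.2, -0.225, 0.02, 0, 0, -0.1], grip=20)

```text
time: 1.62
eef_pos: [0.3551, 0.3422, 0.2136]
tcp_rot: [0.141, 0.99, 0.002, 0.002]
contact_force: [0.0, 0.2, -0.5]
opening: 0.199
finger_force: 0.0
```

```bash
python3 -c "
from h import *
go(.449,.065,.1,-10.4)"
```

```text
t 1.62 pos [0.3551 0.3422 0.2136] F [ 0.   0.2 -0.5] delta [-0.1671 -0.2404  0.1133] [ 0.0037  0.0039 -0.1012]
```

Emit:
carry_out(deltas=[-0.034, -0.048, 0.02, 0, 0, -0.02, -0.068, -0.096, 0.045, 0, 0, -0.04, -0.102, -0.144, 0.07, 0, 0, -0.06, -0.136, -0.192, 0.09, 0, 0, -0.08, -0.167, -0.24, 0.113, 0.004, 0.004, -0.1])

```text
time: 2.25
eef_pos: [0.4473, 0.0655, 0.0994]
tcp_rot: [0.091, 0.996, -0.002, -0.001]
contact_force: [1.1, 0.1, 0.0]
opening: 0.196
finger_force: 0.0
```

```bash
python3 -c "
from h import *
p,d,X,K,W=cam('wrist');save(p,'w1.png');np.savez('w1.npz',p=p,X=X,K=K,W=W)
for q in('wedge','wedge_tail','short_foot'):print(q,[(r['uv'],r['score'],X[int(r['uv'][1]),int(r['uv'][0])].round(3)) for r in ctrl.find_in('wrist',q)[:2]])
go(.449,.065,.006,-10.4)"
```

```text
wedge [([283.1, 289.6], 0.94, array([0.509, 0.055, 0.012]))]
wedge_tail [([281.8, 291.2], 0.58, array([0.511, 0.053, 0.011]))]
short_foot []
t 2.45 pos [0.4463 0.0665 0.099 ] F [ 0.3 -0.   0.5] delta [-0.0034 -0.0007  0.093 ] [-0.0035 -0.0052 -0.0054]
```

View pics/w1.png

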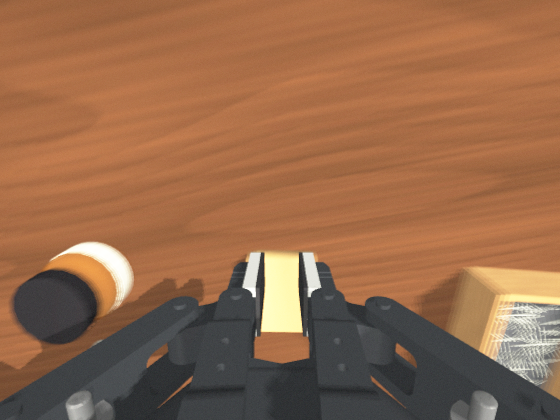

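```bash
python3 -c "
from h import *
Z=np.load('w1.npz');p,X,K,W=(Z[k] for k in('p','X','K','W'))
for v in range(240,340,6): print(v,p[v,282],X[v,282].round(4))
e=[(p[265,u],u) for u in range(240,330,6)]
def ray(u,v,z):
    r=W[:3,:3]@np.array([(u-K[0,2])/K[0,0],(v-K[1,2])/K[1,1],1]);return W[:3,3]+r*(z-W[2,3])/r[2]
print(ray(282,251,.018))
"
```

```text
240 [170 107  71] [4.703e-01 6.140e-02 1.000e-04]
246 [176 112  73] [ 0.4763  0.0603 -0.0015]
252 [206 166 110] [0.4788 0.0598 0.0052]
258 [254 243 168] [0.478  0.06   0.0186]
264 [255 248 175] [0.4843 0.0588 0.0161]
270 [255 249 180] [0.4906 0.0577 0.014 ]
276 [255 249 179] [0.4957 0.0567 0.0143]
282 [255 250 180] [0.5022 0.0555 0.0123]
288 [255 250 182] [0.5075 0.0545 0.0126]
294 [255 250 183] [0.5141 0.0533 0.0108]
300 [255 250 184] [0.521  0.052  0.0088]
306 [255 251 185] [0.5281 0.0507 0.0068]
312 [255 251 183] [0.5348 0.0494 0.0056]
318 [255 251 186] [0.5414 0.0482 0.0048]
324 [255 251 186] [0.5486 0.0469 0.0033]
330 [255 250 183] [0.5564 0.0454 0.0012]
336 [172 111  70] [0.5637 0.0441 0.    ]
[0.47243976 0.06101802 0.018     ]
```

Emit:
carry_out(deltas=[0, 0, 0.04, 0, 0, -0.003, 0, 0, 0.075, -0.003, -0.005, -0.005, 0, 0, 0.092, -0.003, -0.005, -0.005, 0, 0, 0.092, -0.003, -0.005, -0.005])

```text
time: 2.95
eef_pos: [0.4448, 0.0687, 0.0066]
tcp_rot: [0.088, 0.996, -0.0, -0.001]
contact_force: [-0.0, -0.3, 0.1]
opening: 0.2
finger_force: 0.0
```

```bash
python3 -c "
from h import *
w=np.array([.5973,.0450])-.04*np.array([.984,-.18])-.011*np.array([.984,-.18]);print(w)
go(*w,.006,-11.5)"
```

```text
[0.547116 0.05418 ]
t 2.95 pos [0.4448 0.0687 0.0066] F [-0.  -0.3  0.1] delta [-0.1033  0.0037  0.0004] [-0.0008 -0.0015  0.0243]
```

Emit:
carry_out(deltas=[-0.015, 0, 0, 0, 0, 0, -0.03, 0.001, 0, 0, 0, 0.005, -0.045, 0.0015, 0, 0, 0, 0.01, -0.058, 0.002, 0, 0, 0, 0.015, -0.068, 0.0025, 0, 0, 0, 0.02])

```text
time: 3.58
eef_pos: [0.5143, 0.0572, 0.0073]
tcp_rot: [0.1, 0.995, -0.0, 0.0]
contact_force: [-0.3, -0.3, 0.4]
opening: 0.198
finger_force: 0.2
```

```bash
cat > look.py <<'E'
from h import *
import sys
p,d,X,K,W=cam("top");np.savez("top.npz",p=p,X=X,K=K,W=W)
c=p[170:310,170:350];cv2.imwrite("pics/"+sys.argv[1],cv2.resize(c[:,:,::-1],None,fx=4,fy=4,interpolation=cv2.INTER_CUBIC))
x,y,z=(X[...,i] for i in range(3))
go(.547,.054,.006,-11.5)
E
python3 look.py c2.png
```

```text
t 3.62 pos [0.5155 0.057  0.0076] F [ 1.  -0.1  0.5] delta [-0.0315  0.0033  0.0017] [-0.0006  0.0029  0.001 ]
```

View pics/c2.png

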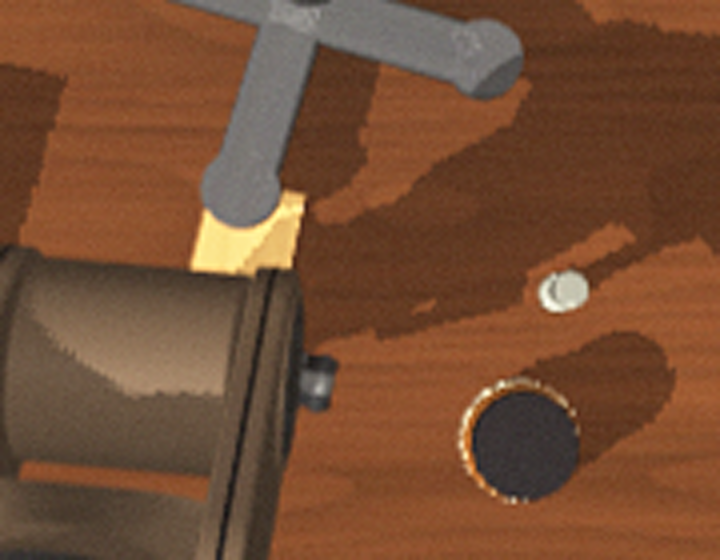

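Emit:
carry_out(deltas=[-0.008, 0.001, 0.001, 0, 0, 0, -0.015, 0.002, 0.001, 0, 0, 0, -0.02, 0.002, 0.001, 0, 0, 0, -0.024, 0.003, 0.001, 0, 0, 0])

```text
time: 4.12
eef_pos: [0.5376, 0.0557, 0.0062]
tcp_rot: [0.099, 0.995, -0.0, 0.0]
contact_force: [-0.7, 0.7, 0.7]
opening: 0.196
finger_force: 0.2
```

Emit:
carry_out(deltas=[-0.001, 0, 0, 0, 0, 0, -0.002, 0, 0, 0, 0, 0, -0.002, 0, 0, 0, 0, 0])

```text
time: 4.5
eef_pos: [0.5393, 0.0553, 0.0063]
tcp_rot: [0.099, 0.995, -0.0, 0.0]
contact_force: [0.6, 1.1, 0.4]
opening: 0.199
finger_force: 0.0
```

Emit:
carry_out(deltas=[-0.001, 0, 0, 0, 0, 0, -0.002, 0, 0, 0, 0, 0, -0.002, 0, 0, 0, 0, 0])

```text
time: 4.88
eef_pos: [0.5415, 0.0549, 0.0063]
tcp_rot: [0.099, 0.995, -0.0, 0.001]
contact_force: [-1.4, 0.3, 0.4]
opening: 0.202
finger_force: 0.0
```

Emit:
carry_out(deltas=[-0.001, 0, 0, 0, 0, 0, -0.001, 0, 0, 0, 0, 0])

```text
time: 5.12
eef_pos: [0.5424, 0.0547, 0.0063]
tcp_rot: [0.099, 0.995, -0.0, 0.0]
contact_force: [0.7, 0.1, 0.7]
opening: 0.2
finger_force: 0.0
```

Emit:
carry_out(deltas=[-0.001, 0, 0, 0, 0, 0, -0.001, 0, 0, 0, 0, 0])

```text
time: 5.38
eef_pos: [0.5433, 0.0545, 0.0063]
tcp_rot: [0.099, 0.995, -0.0, 0.0]
contact_force: [1.0, -0.2, 0.3]
opening: 0.199
finger_force: 0.1
```

Emit:
carry_out(deltas=[-0.001, 0, 0, 0, 0, 0, -0.001, 0, 0, 0, 0, 0])

```text
time: 5.62
eef_pos: [0.5437, 0.0544, 0.0062]
tcp_rot: [0.099, 0.995, -0.0, -0.0]
contact_force: [-2.7, 2.1, 0.5]
opening: 0.197
finger_force: 1.2
```

Emit:
carry_out(deltas=[-0.0003, 0, 0, 0, 0, 0, -0.0003, 0, 0, 0, 0, 0])

```text
time: 5.88
eef_pos: [0.544, 0.0544, 0.0062]
tcp_rot: [0.099, 0.995, -0.0, -0.0]
contact_force: [-3.4, 0.7, 3.6]
opening: 0.2
finger_force: 2.0
```

```bash
python3 -c "
from h import *
p,d,X,K,W=cam('top');np.savez('top2.npz',p=p,X=X)
for i in range(3): print(ctrl.get_state()['contact_force'].round(2)); ctrl.read_camera('top')
x,y,z=(X[...,i] for i in range(3))
m=(z>.15)&(x>.64)&(y<.17);print(cv2.minAreaRect((X[m][:,:2]*1000).astype(np.float32)),X[m][:,2].max())
"
```

```text
[-3.64  0.46  2.45]
[-3.63  1.04  3.18]
[-4.13  0.25  3.68]
((722.2033081054688, 43.035423278808594), (218.12832641601562, 75.4383544921875), 74.68257904052734) 0.24902013797850842
```

Emit:
carry_out(deltas=[-0.0003, 0, 0, 0, 0, 0, -0.0004, 0, 0, 0, 0, 0, -0.0004, 0, 0, 0, 0, 0])

```text
time: 6.45
eef_pos: [0.5443, 0.0543, 0.0061]
tcp_rot: [0.099, 0.995, -0.0, -0.0]
contact_force: [-4.7, 1.5, 3.6]
opening: 0.199
finger_force: 2.7
```

```bash
cat > stand.py <<'E'
from h import *
from scipy.optimize import minimize
p,d,X,K,W=cam("top")
F=[]
for i in range(4): F.append(ctrl.get_state()["contact_force"]); ctrl.read_camera("top")
print("F",np.mean(F,0).round(2))
A=np.load("top2.npz")["X"]
for Y in(A,X):
    x,y,z=(Y[...,i] for i in range(3))
    m=(z>.22)&(x>.64)&(y<.17);print("last",Y[m].mean(0).round(4),m.sum())
    m=(z>0.036)&(z<0.052)&(x>0.57)&(x<0.85)&(abs(y-0.03)<0.15);P=Y[m][:,:2]
    def cost(q):
        t=q[2];D=(P-q[:2])@np.array([[np.cos(t),-np.sin(t)],[np.sin(t),np.cos(t)]]);ax=np.abs(D)
        s=np.minimum(np.maximum(ax[:,0]-.1,ax[:,1]-.016),np.maximum(ax[:,1]-.1,ax[:,0]-.016))
        for ex in((.1,0),(-.1,0),(0,.1),(0,-.1)): s=np.minimum(s,np.hypot(*(D-ex).T)-.02)
        return np.mean(np.clip(s,0,.01)**2)*1e6
    r=minimize(cost,[.693,.017,-.284],method="Nelder-Mead",options=dict(xatol=1e-5,fatol=1e-6));q=r.x
    print("stand",q.round(4),"foot",(q[:2]-.1*np.array([np.cos(q[2]),np.sin(q[2])])).round(4),round(r.fun,3))
E
python3 stand.py
```

```text
F [-5.26  0.6   4.17]
last [0.7207 0.0448 0.245 ] 5691
stand [ 0.6933  0.0168 -0.2821] foot [0.5972 0.0446] 0.015
last [0.7208 0.0448 0.245 ] 5690
stand [ 0.6933  0.0169 -0.2832] foot [0.5973 0.0448] 0.019
```

Emit:
carry_out(deltas=[0.01, 0, 0, 0, 0, 0, 0.03, 0, 0, 0, 0, 0, 0.03, 0, -0.04, 0, 0, 0, 0.03, 0, -0.085, 0, 0, 0])

```text
time: 7.2
eef_pos: [0.515, 0.0602, 0.0914]
tcp_rot: [0.099, 0.995, -0.001, 0.001]
contact_force: [1.1, 0.1, 0.7]
opening: 0.197
finger_force: 0.0
```

Emit:
carry_out(deltas=[0, 0, 0, 0, 0, 0, 0, 0, 0, 0, 0, 0, 0, 0, 0, 0, 0, 0, 0, 0, 0, 0, 0, 0], grip=0)

```text
time: 7.7
eef_pos: [0.5146, 0.0602, 0.0899]
tcp_rot: [0.099, 0.995, -0.0, -0.001]
contact_force: [0.1, -0.1, -0.2]
opening: 0.001
finger_force: 0.0
```

```bash
python3 look.py c3.png;python3 -c "
from h import *
go(.595,.0455,.06,-11.5)"
```

```text
t 7.75 pos [0.5148 0.0602 0.0901] F [ 0.5 -0.6 -0.2] delta [-0.0329  0.0003  0.0841] [-0.001  -0.001   0.0019]
t 7.75 pos [0.5148 0.0602 0.0901] F [ 0.5 -0.6 -0.2] delta [-0.0815  0.0014  0.03  ] [-0.001  -0.001   0.0019]
```

View pics/c3.png

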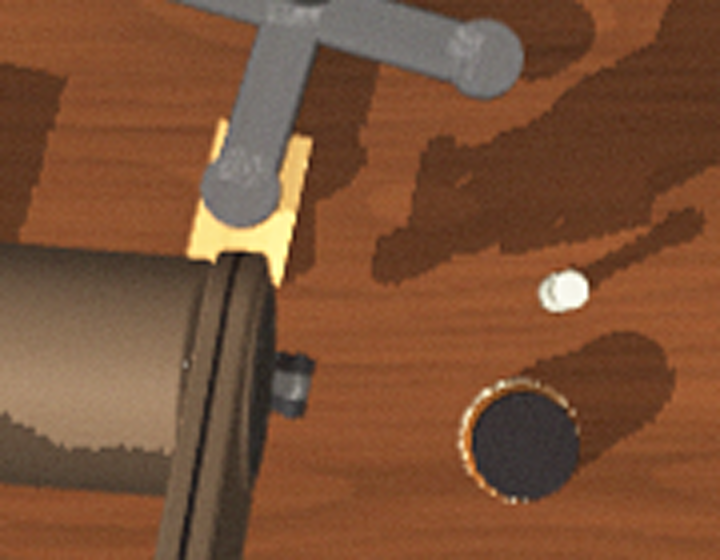

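The wedge sits well under the foot, with its thin end showing either side of the arm at crop (220,125) and (308,140). The disc is still at (241,187), so the stand has not moved. Next is the press.

Emit:
carry_out(deltas=[-0.03, 0, 0, 0, 0, 0, -0.06, 0.001, 0, 0, 0, 0, -0.08, 0.001, 0.01, 0, 0, 0, -0.081, 0.001, 0.03, 0, 0, 0])

```text
time: 8.25
eef_pos: [0.5968, 0.0447, 0.0612]
tcp_rot: [0.099, 0.995, -0.0, 0.002]
contact_force: [0.9, -0.5, -0.0]
opening: 0.0
finger_force: 0.0
```

Emit:
carry_out(deltas=[0, 0, 0.006, 0, 0, 0, 0, 0, 0.01, 0, 0, 0, 0, 0, 0.012, 0, 0, 0, 0, 0, 0.012, 0, 0, 0])

```text
time: 8.75
eef_pos: [0.5951, 0.0453, 0.0497]
tcp_rot: [0.099, 0.995, -0.0, 0.001]
contact_force: [0.4, 0.6, 1.0]
opening: 0.001
finger_force: 0.0
```

Emit:
carry_out(deltas=[0, 0, 0.001, 0, 0, 0, 0, 0, 0.002, 0, 0, 0, 0, 0, 0.002, 0, 0, 0])

```text
time: 9.12
eef_pos: [0.5951, 0.0451, 0.0474]
tcp_rot: [0.099, 0.995, -0.0, 0.0]
contact_force: [-0.1, -0.9, 1.5]
opening: 0.002
finger_force: 0.0
```

Emit:
carry_out(deltas=[0, 0, 0.001, 0, 0, 0, 0, 0, 0.002, 0, 0, 0, 0, 0, 0.002, 0, 0, 0])

```text
time: 9.5
eef_pos: [0.595, 0.0451, 0.0452]
tcp_rot: [0.099, 0.995, -0.0, 0.0]
contact_force: [-0.2, 0.7, -0.9]
opening: -0.004
finger_force: 0.0
```

Emit:
carry_out(deltas=[0, 0, 0.0005, 0, 0, 0, 0, 0, 0.001, 0, 0, 0])

```text
time: 9.75
eef_pos: [0.5951, 0.0451, 0.0443]
tcp_rot: [0.099, 0.995, -0.0, 0.0]
contact_force: [-0.9, -0.4, 0.3]
opening: 0.002
finger_force: 0.0
```

Emit:
carry_out(deltas=[0, 0, 0.0005, 0, 0, 0, 0, 0, 0.001, 0, 0, 0])

```text
time: 10.0
eef_pos: [0.5951, 0.0451, 0.0435]
tcp_rot: [0.099, 0.995, -0.0, 0.0]
contact_force: [-0.4, 0.8, 2.3]
opening: 0.001
finger_force: 1.3
```

Contact. Stiffness looks to be roughly 10 N/mm, so I'll press in small steps.

Emit:
carry_out(deltas=[0, 0, 0.0004, 0, 0, 0, 0, 0, 0.0005, 0, 0, 0])

```text
time: 10.25
eef_pos: [0.5951, 0.0452, 0.0434]
tcp_rot: [0.099, 0.995, -0.0, 0.0]
contact_force: [-3.4, -0.7, 5.2]
opening: 0.002
finger_force: 2.7
```

Emit:
carry_out(deltas=[0.0003, 0, 0.0004, 0, 0, 0, 0.0004, 0, 0.0007, 0, 0, 0])

```text
time: 10.5
eef_pos: [0.5951, 0.0452, 0.0433]
tcp_rot: [0.099, 0.995, -0.001, 0.001]
contact_force: [-2.8, 0.7, 8.3]
opening: -0.005
finger_force: 4.1
```

Emit:
carry_out(deltas=[0.0002, 0, 0.0005, 0, 0, 0, 0.0003, 0, 0.0009, 0, 0, 0])

```text
time: 10.75
eef_pos: [0.5951, 0.0452, 0.0433]
tcp_rot: [0.099, 0.995, -0.001, 0.001]
contact_force: [-4.8, 0.6, 11.9]
opening: 0.001
finger_force: 5.9
```

Now hold for over a second.

Emit:
carry_out(deltas=[0.0002, 0, 0.0001, 0, 0, 0, 0.0003, 0, 0.0002, 0, 0, 0, 0.0003, 0, 0.0002, 0, 0, 0, 0.0003, 0, 0.0002, 0, 0, 0, 0.0003, 0, 0.0002, 0, 0, 0])

```text
time: 11.38
eef_pos: [0.5951, 0.0452, 0.0433]
tcp_rot: [0.099, 0.995, -0.001, 0.001]
contact_force: [-4.2, -0.3, 10.4]
opening: 0.001
finger_force: 5.4
```

Emit:
carry_out(deltas=[0, 0, 0, 0, 0, 0, 0, 0, 0, 0, 0, 0, 0, 0, 0, 0, 0, 0, 0, 0, 0, 0, 0, 0, 0, 0, 0, 0, 0, 0])

```text
time: 12.0
eef_pos: [0.5951, 0.0452, 0.0433]
tcp_rot: [0.099, 0.995, -0.001, 0.001]
contact_force: [-3.5, -0.2, 10.7]
opening: 0.003
finger_force: 5.4
```

```bash
python3 stand.py
```

```text
F [-3.93  0.09 10.97]
last [0.7207 0.0448 0.245 ] 5691
stand [ 0.6933  0.0168 -0.2821] foot [0.5972 0.0446] 0.015
last [0.7205 0.045  0.2449] 5689
stand [ 0.6934  0.0169 -0.2829] foot [0.5973 0.0448] 0.022
```

The stand held level with no sinking. Now I'll let go by moving straight up, then back.

Emit:
carry_out(deltas=[0.0003, 0, -0.003, 0, 0, 0, 0.0003, 0, -0.02, 0, 0, 0, 0, 0, -0.06, 0, 0, 0, 0.03, 0, -0.08, 0, 0, 0, 0.08, 0, -0.09, 0, 0, 0])

```text
time: 12.88
eef_pos: [0.5171, 0.0609, 0.1338]
tcp_rot: [0.1, 0.995, -0.0, 0.003]
contact_force: [-0.3, 0.6, 0.9]
opening: 0.0
finger_force: 0.0
```

Emit:
carry_out(deltas=[0.02, 0.05, -0.02, 0, 0, 0, 0.03, 0.1, -0.04, 0, 0, 0, 0.03, 0.14, -0.06, 0, 0, 0, 0.03, 0.16, -0.06, 0, 0, 0, 0.03, 0.16, -0.06, 0, 0, 0])

```text
time: 13.5
eef_pos: [0.5175, 0.2245, 0.1901]
tcp_rot: [0.098, 0.995, -0.001, -0.0]
contact_force: [-0.3, 0.1, -0.3]
opening: -0.002
finger_force: 0.0
```

```bash
python3 stand.py; python3 look.py c4.png
```

```text
F [-0.48  0.11 -0.56]
last [0.7207 0.0448 0.245 ] 5691
stand [ 0.6933  0.0168 -0.2821] foot [0.5972 0.0446] 0.015
last [0.7208 0.0448 0.245 ] 5692
stand [ 0.6933  0.0169 -0.2833] foot [0.5973 0.0448] 0.016
t 13.8 pos [0.5175 0.2229 0.19  ] F [-0.6 -0.5  0.7] delta [-0.0626 -0.1594  0.1842] [-0.0015 -0.0005  0.0003]
```

View pics/c4.png

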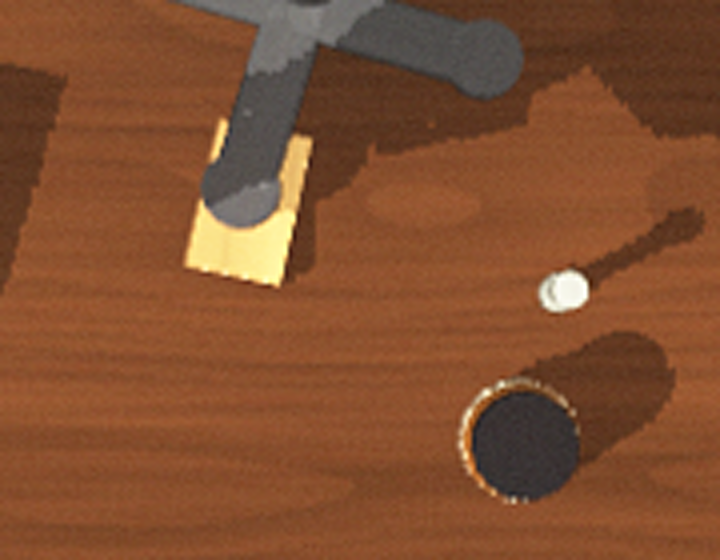

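The wedge is still under the foot, with its tail at crop (185–280, 265–288). The stand, jar and punch have not moved.

```bash
python3 -c "
from plant import ctrl
print(ctrl.sign_off())"
```

```text
the job is handed in; nothing more can be done
None
```

The wedge is snug under the short foot (about 5 N final push), the stand did not move, and the arm end stayed level under about 11 N for more than a second; I let go with the wedge in place and handed the job in at about 14 s.

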